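# Hold the power module against the heat sink for screwing

### The arm

A 6-joint arm with a two-finger parallel gripper is mounted at the origin on the work surface. World frame = base frame: x ahead of the robot, y to its left, z up, the work surface at z = 0. Lengths are in m, angles in rad, forces in N, time in s.
With the tool pointing down it reaches from about 0.425 to 0.95 m from the base axis. Payload 3.5 kg.
Tool frame: the origin (TCP) lies on the centre line of the jaws, within the pads' length; the fingertips stand ahead of it and the grasp point (between the pads) lies 11 mm behind it (tips_ahead is the z of the fingertips in the tool frame, in m); z points along the fingers, y is the direction in which the jaws open and shut (so a half turn about z gives the same grasp; the last joint's range is limited). The gripper opens to 85 mm and grips with 20 to 120 N. Pads are 22 mm wide; open, the fingers measure 114 mm over their backs; the gripper's body (76 mm by 85 mm) begins 54 mm behind the grasp point. The pads swing forward as they close: fully open they stand 13 mm farther back than shut.
Start: joints at [-1.474, 0.286, 1.577, -0, 1.279, -0.15], TCP at [0.165, -0.655, 0.202] pointing down, gripper open.
Joint ranges: [-2.77, 2.77], [-0.9, 2.22], [0.21, 2.48], [-1.53, 4.67], [0.24, 2.81], [-2.84, 2.84]. Speed limits (rad/s): [2.79, 2.79, 3.14, 3.14, 3.14, 3.14].

### API

Orientations are given as a unit quaternion [x, y, z, w].
In Python, from plant import * gives the robot as it stands. The module is installed in compiled form; this text tells all that it offers.
- The arm moves only by the tool move_arm, never from a script. Its arguments are lists of equal length, an entry for each row: "linear": the shift along the world's x, y, z in m, a list of three; "twist": the turn, a rotation vector about the world's x, y, z in degrees, a list of three. A call has 1 to 20 rows; each row shifts and turns the pose as measured when the row begins; what a row does not reach is not made up. A row lasts 1/12 s, in which the tool goes at most 41.7 mm and 7.16 degrees, less where a joint would pass 70% of its speed; a pose out of reach is approached as far as the arm can. A call is refused whole if a number of a shift passes 0.0417 or a number of a turn 7.16, either way. A call with a gripper value outside its range is refused whole. "grip" is the opening, from 0 (shut) to 1 (fully open), set as the call begins (left out, the last holds). The fingers move at their own pace and stop on an object; "force" is the grip in N (left out, the last holds). Time passes only in rows, so rows that do not move let the fingers close. It gives the time, the measured TCP pose, the force and the opening at its end, in the units of the state.
- get_state(): the state, without advancing time (a new reading comes with each control period).
- read_camera(name): name is "scene" or "top" or "wrist"; returns a dict with "img" (420x560x3 uint8, blue, green, red), "depth" (420x560 float32, m along the optical axis (not along the pixel's ray), 0 where there is no reading), "fx", "fy", "cx", "cy" (pixels), "dist" ([k1, k2, p1, p2, k3] as OpenCV has them; the pictures are not rectified), "rvec" (rotation vector, rad) and "tvec" (3), from world to camera coordinates, as OpenCV has them. Camera axes: x right, y down, z forward; pixel columns grow to the right and rows downward; lengths in m; the calibration is good to about 2 mm. A picture is of the moment at which its call begins.
- sign_off(): hands the job in, once; it reports no verdict.
The state is a dict: "time": time; "qpos": joint angles; "dq": joint speeds; "joint_efforts": joint torques, N m; "eef_pos": TCP position; "tcp_rot": TCP orientation; "contact_force": force on the tool from outside, world axes, zero at the start; "wrist_torque": the same for the moment, N m; "opening": opening from 0.0 (shut) to 1.0 (fully open).
Only numpy, scipy, OpenCV 4.12 (cv2) and the standard library are available. Lean on these libraries where they do the work, as an engineer would, in place of code of your own. Each camera call takes 0.05 s, during which the arm holds its last target.

### The job

Fetch the loose black power module and lay it flat in the empty bay of the open instrument chassis, between the bay's two yellow ribs, with its bare aluminium cooling plate flush against the finned heat-sink wall. Keep it pressed on the wall with a steady push of about 10 N so that a colleague can drive the screws through from outside: finish while still holding it like that. Move it gently in the bay, without dropping or ramming it, and leave the screwdriver, the screw dish, the multimeter and the mug where they are.

Things in the scene. Friction and masses are not known exactly. Their poses are not given: they have to be found in the camera images.
- module: the loose power module on the bench: block 80 long (x), 52 wide (y), 45 high (z), 0.3 to 0.6 kg. Origin: centre of its underside, z up. Its +x end is the bare aluminium cooling plate, 8 thick; the rest is black, with a white label on top and a green terminal strip 9 high across the top's -x end. The flat +y and -y sides are for gripping. Its plate starts pointing roughly away from the robot
- module_face (a point): middle of the lower edge of the module's cooling face: 40 along +x from the module's origin, at underside height
- chassis: fixed open grey sheet-metal tray, 200 (x) by 300 (y), floor 4 thick. Origin under its centre, z up. A 14 high lip runs round the -x, +y and -y edges; the heat sink stands along the +x edge. A green control board, parts up to 25 above the bench, lies 49 to 91 behind the origin (-x); from it to the wall the floor is clear but for ribs and fitted module
- heatsink: fixed aluminium heat-sink wall along the chassis's +x edge, 300 long, 50 high from the bench, rigid. Origin at bench height on the line of its flat inner face, mid-length; the inner face looks to its -x and the fins stick out 30 to its +x, away from the robot
- bay: the empty bay. Origin on the chassis floor (4 above the bench), at the wall's inner face, midway between two yellow ribs; x points square into the wall, z up. Ribs: 6 high, 3 thick, 62 clear between them, from 4 to 64 in front of the wall. Four dark screw holes show on the wall. Home: module_face on this origin, the module's x along the bay's x
- fitted: the other bay, of the same make and frame, 140 beside the empty one along the wall, to either side; a module of the same kind is fixed in it, screwed home, its top 49 above the bench, terminals to 58
- screwdriver: loose screwdriver lying on the bench; leave it
- screw_dish: loose steel dish of screws, 72 across, 22 high; leave it
- multimeter: loose yellow multimeter, 140 by 72 by 30, lying on the bench; leave it
- mug: loose blue mug, 80 across, 90 high; leave it
Not all that is in view belongs to the job. What is shaped like the module but pink or red is not meant.

How it is judged:
At the end, for the whole second after the job is handed in: The module lies flat in the empty bay (3 mm, 0.04 rad), within 8 mm of the bay's middle line, its cooling face flush on the heat-sink wall (3 mm, 0.04 rad), at rest, and the robot keeps it pressed on the wall with 5 to 18 N all through the last second (x of module_face in the frame of bay between -0.003 and 0.003 m and y of module_face in the frame of bay between -0.008 and 0.008 m and z of module_face in the frame of bay between -0.003 and 0.003 m and angle between module's own z axis and vertical below 0.04 rad and angle between the x axis of module and the x axis of bay, either way round below 0.04 rad and linear speed of module below 0.01 m/s and contact force between module and heatsink between 5 and 18 N); the arm keeps its last pose, push and grip.
It fails at once if the module is dropped into the bay or rammed at the wall: it moves faster than 0.25 m/s while less than 10 mm above the floor of the bay (linear speed of module above 0.25 m/s and z of module_face in the frame of bay below 0.01 m and x of module_face in the frame of bay between -0.1 and 0.02 m and y of module_face in the frame of bay between -0.04 and 0.04 m).
It fails at once if a bystander (screwdriver, screw dish, multimeter, mug) is moved more than 20 mm (distance of any of screwdriver, screw_dish, multimeter, mug from where it was at the start of the episode above 0.02 m).
It also fails if it takes over 54 s, if anything falls off the work surface, if the arm or the gripper's body presses on something with over 40 N, if the wrist force passes 120 N, or if a joint passes its speed limit or range.

## Working session

There is one attempt and no reset: what is moved stays moved. The work goes in short steps, Python scripts to look and compute and a tool call to move; the robot and the scene stay as the last step left them, time stands still between calls to the robot, and variables do not carry over. Pictures are saved under pics/ and viewed, and the job is handed in when it is done.

Besides the shell and the picture viewer there is one more tool, called after "Call:" as name(argument=value, ...) on one line, values as JSON. move_arm: Moves the arm, as the interface text tells. Its arguments: {"type":"object","properties":{"linear":{"type":"array","items":{"type":"array","items":{"type":"number"}}},"twist":{"type":"array","items":{"type":"array","items":{"type":"number"}}},"grip":{"type":"number"},"force":{"type":"number"}},"required":["linear","twist"]}

```bash
mkdir -p pics; ls
cat > h.py <<'E'
from plant import *
import numpy as np, cv2
def cam(n):
    c=read_camera(n); c['K']=np.array([[c['fx'],0,c['cx']],[0,c['fy'],c['cy']],[0,0,1.]]); c['R']=cv2.Rodrigues(np.array(c['rvec'],float))[0]; c['t']=np.array(c['tvec'],float).ravel(); return c
def ray(c,uv):
    p=cv2.undistortPoints(np.array(uv,float).reshape(-1,1,2),c['K'],np.array(c['dist'],float)).reshape(-1,2)
    d=np.c_[p,np.ones(len(p))]@c['R']; return -c['R'].T@c['t'],d
def onz(c,uv,z):
    o,d=ray(c,uv); return o+d*((z-o[2])/d[:,2])[:,None]
def depthpts(c,uv):
    o,d=ray(c,uv); uv=np.array(uv).astype(int).reshape(-1,2); return o+d*c['depth'][uv[:,1],uv[:,0]][:,None]
def proj(c,P):
    return cv2.projectPoints(np.array(P,float).reshape(-1,3),np.array(c['rvec'],float),c['t'],c['K'],np.array(c['dist'],float))[0].reshape(-1,2)
E
python3 - <<'E'
from h import *
for n in ['scene','top','wrist']:
    c=cam(n); cv2.imwrite(f'pics/{n}0.png',c['img']); np.savez(f'{n}0.npz',**c); print(n,-c['R'].T@c['t'],c['R'][2],c['fx'])
print(get_state())
E
```

```text
pics
scene [ 1.39751093 -0.11020172  1.39592925] [-0.50722407  0.07051086 -0.85892489] 545.4836866468423
top [0.49710464 0.00297668 1.06074831] [ 0.10453111 -0.00926739 -0.99447844] 410.78617155429004
wrist [ 0.23929567 -0.63569506  0.37228852] [-0.28787763 -0.07079283 -0.95504704] 310.94434880099624
{'time': 0.15, 'qpos': array([-1.47399787e+00,  2.87002124e-01,  1.57786474e+00, -4.69751566e-06,
        1.27857440e+00, -1.49984989e-01]), 'dq': array([-0.00124594, -0.00216443, -0.00399612, -0.00013451, -0.00076628,
       -0.00014364]), 'joint_efforts': array([-2.03209686e-05, -4.06604648e+01, -2.93141145e+01, -2.00779050e-04,
        3.95490497e-03, -2.56712006e-06]), 'eef_pos': array([ 0.16487487, -0.65396813,  0.20092532]), 'tcp_rot': array([ 9.92396388e-01,  1.23079467e-01,  2.23295859e-05, -9.24036453e-04]), 'contact_force': array([-0.26085038, -0.3318162 , -1.04672282]), 'wrist_torque': array([ 0.00400203,  0.03483338, -0.02752958]), 'opening': 1.0006738106953277}
```

View pics/scene0.png

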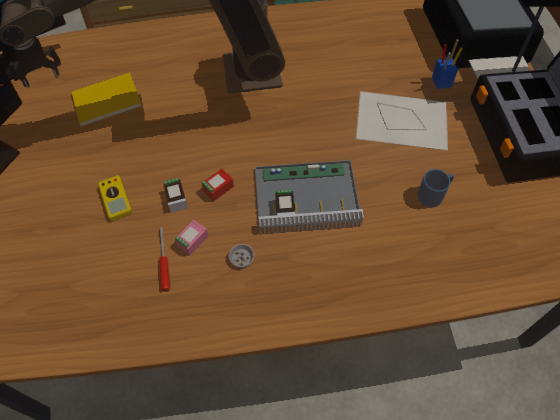

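View pics/top0.png

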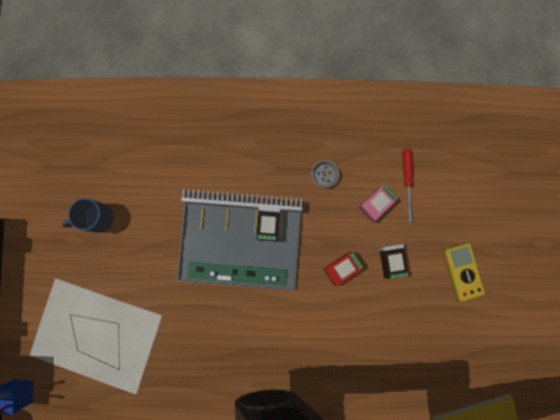

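View pics/wrist0.png

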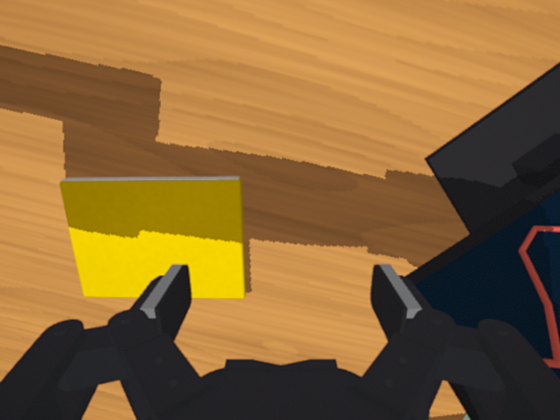

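The top view shows the module at about (395,262) with its plate towards the top of the image, the empty bay's ribs at columns 203 and 227, the fitted module at (268,223), the red decoy at (345,268) and the pink one at (380,203). I'll zoom in and measure.

Run:
```python
from h import *
c=dict(np.load('top0.npz'));
a=cv2.resize(c['img'][180:300,170:310],None,fx=5,fy=5,interpolation=2);cv2.imwrite('pics/t_ch.png',a)
a=cv2.resize(c['img'][235:290,365:425],None,fx=10,fy=10,interpolation=2);cv2.imwrite('pics/t_mod.png',a)
s=dict(np.load('scene0.npz'))
a=cv2.resize(s['img'][150:240,240:370],None,fx=6,fy=6,interpolation=2);cv2.imwrite('pics/s_ch.png',a)
a=cv2.resize(s['img'][165:220,150:240],None,fx=8,fy=8,interpolation=2);cv2.imwrite('pics/s_mod.png',a)
```

```text
(no output)
```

View pics/t_ch.png

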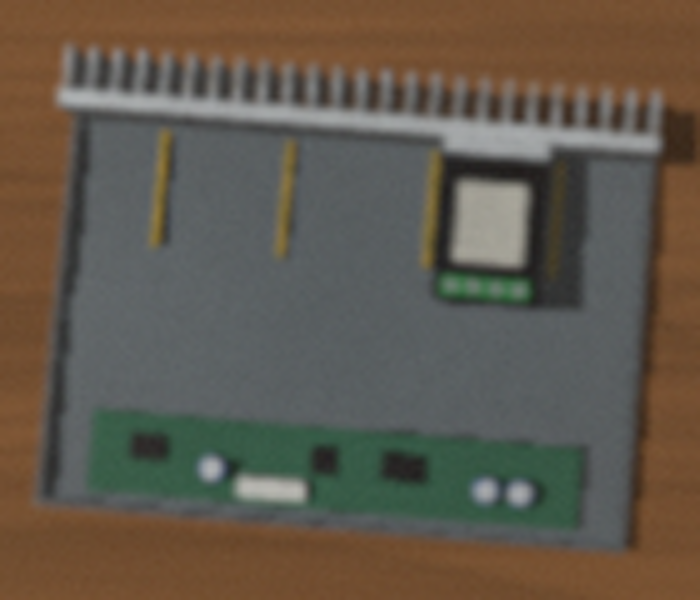

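View pics/t_mod.png

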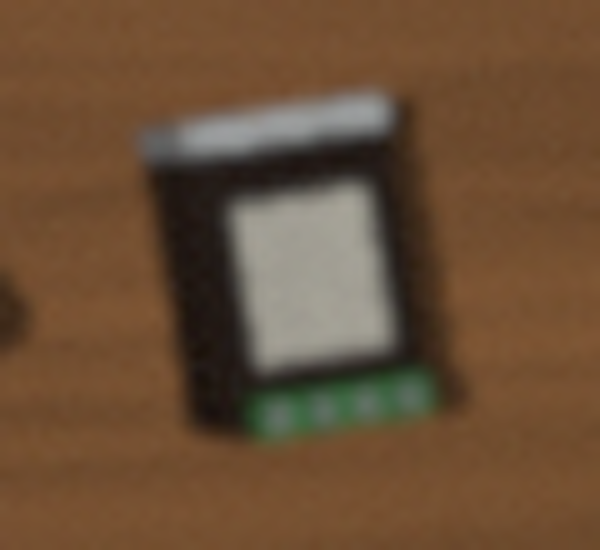

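View pics/s_ch.png

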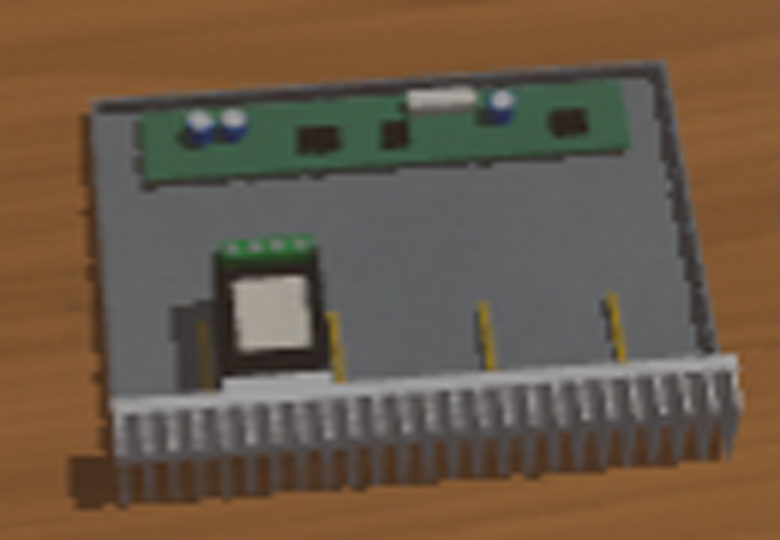

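Run:
```python
from h import *
c=dict(np.load('top0.npz'));s=dict(np.load('scene0.npz'))
f=lambda uv,o,k:(np.array(uv,float)+.5)/k-.5+np.array(o)
def show(n,P): print(n,np.round(P,4).tolist())
ch=lambda uv:f(uv,(170,180),5); mo=lambda uv:f(uv,(365,235),10); sc=lambda uv:f(uv,(240,150),6)
ribs=onz(c,ch([[165,132],[155,247],[290,140],[281,257],[435,152],[427,268]]),.010); show('ribs',ribs)
show('ribs scene',onz(s,sc([[619,360],[612,294],[489,368],[482,302]]),.010))
d=lambda p:np.degrees(np.arctan2(p[1],p[0]))
print('rib dirs',[d(ribs[i]-ribs[i+1]) for i in(0,2,4)])
w=onz(c,ch([[60,103],[660,150]]),.05);show('wall inner top edge',w);print(d(w[0]-w[1])-90, np.linalg.norm(w[0]-w[1]))
w2=onz(c,ch([[85,118],[585,152]]),.004);show('wall base',w2)
ws=onz(s,sc([[112,400],[738,356]]),.05);show('wall scene top edge',ws)
m=onz(c,mo([[227,202],[375,180],[255,375],[398,350],[178,125],[385,92]]),.045);show('mod',m)
print(d(m[0]-m[2]),d(m[1]-m[3]),d(m[0]-m[1])-90,d(m[2]-m[3])-90,d(m[4]-m[5])-90)
t=onz(c,mo([[250,440],[437,410]]),.054);show('term',t)
# depth of label
x=depthpts(c,[[396,263],[268,224],[215,225]]);show('depth label/fitted/floor',x)
for n,C in(('scene',s),('top',c)):
  hsv=cv2.cvtColor(C['img'],cv2.COLOR_BGR2HSV)
```

```text
ribs [[0.6355, 0.1965, 0.01], [0.5759, 0.1999, 0.01], [0.632, 0.1317, 0.01], [0.5714, 0.1349, 0.01], [0.6265, 0.0568, 0.01], [0.5666, 0.0599, 0.01]]
ribs scene [[0.6195, 0.1942, 0.01], [0.5816, 0.1988, 0.01], [0.6141, 0.1299, 0.01], [0.5762, 0.1337, 0.01]]
rib dirs [np.float64(-3.2469755364829274), np.float64(-3.0360193650521032), np.float64(-3.0023275950879627)]
wall inner top edge [[0.6442, 0.2422, 0.05], [0.6238, -0.0568, 0.05]]
-3.8986327041380946 0.2997301075651674
wall base [[0.6432, 0.2397, 0.004], [0.6281, -0.0206, 0.004]]
wall scene top edge [[0.6265, -0.0569, 0.05], [0.6486, 0.2425, 0.05]]
mod [[0.5139, -0.2709, 0.045], [0.5196, -0.3085, 0.045], [0.4712, -0.2775, 0.045], [0.4775, -0.3136, 0.045], [0.5329, -0.2588, 0.045], [0.5415, -0.3114, 0.045]]
8.66300798199604 6.977835060930396 8.611708898080508 9.866438425288308 9.285506333911528
term [[0.4555, -0.2735, 0.054], [0.463, -0.3204, 0.054]]
depth label/fitted/floor [[0.4936, -0.2935, 0.0425], [0.5874, 0.0261, 0.047], [0.5871, 0.1641, 0.0034]]
```

View pics/s_mod.png

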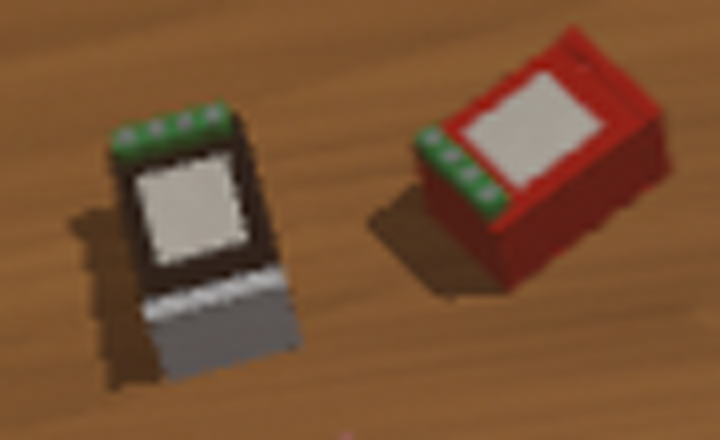

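Run:
```python
import plant
print([n for n in dir(plant) if not n.startswith('__')])
print(getattr(plant,'tips_ahead',None))
```

```text
['Unreachable', 'get_state', 'read_camera', 'sign_off', 'tips_ahead']
0.008
```

Call:
move_arm(linear=[[0.033,0.036,0],[0.033,0.036,0],[0.033,0.036,0],[0.033,0.036,0],[0.033,0.036,0],[0.033,0.036,0],[0.033,0.036,0],[0.033,0.036,0],[0.033,0.036,0],[0.033,0.036,0],[0,0,0],[0,0,0]], twist=[[0,0,-1],[0,0,-1],[0,0,-1],[0,0,-1],[0,0,-1],[0,0,0],[0,0,0],[0,0,0],[0,0,0],[0,0,0],[0,0,0],[0,0,0]], grip=1)

```text
time: 1.15
eef_pos: [0.4476, -0.3349, 0.196]
tcp_rot: [0.997, 0.075, -0.001, -0.004]
contact_force: [-0.5, 0.2, -0.6]
opening: 1.002
```

Call:
move_arm(linear=[[0.026,0.022,-0.02],[0.024,0.022,-0.02],[0,0,0],[0,0,0]], twist=[[0,0,0],[0,0,0],[0,0,0],[0,0,0]])

```text
time: 1.48
eef_pos: [0.4982, -0.2924, 0.1555]
tcp_rot: [0.997, 0.073, -0.001, -0.003]
contact_force: [0.1, -0.5, 0.0]
opening: 1.002
```

Run:
```python
from h import *
from scipy.spatial.transform import Rotation as R
c=cam('wrist');cv2.imwrite('pics/w1.png',c['img']);np.savez('w1.npz',**c)
s=get_state();r=R.from_quat(s['tcp_rot']).as_matrix();print(s['eef_pos'],np.degrees(np.arctan2(r[1,0],r[0,0])),r[:,2])
```

```text
[ 0.4977287  -0.29223632  0.15511404] 8.34000325971458 [-0.00199066  0.00606816 -0.99997961]
```

View pics/w1.png

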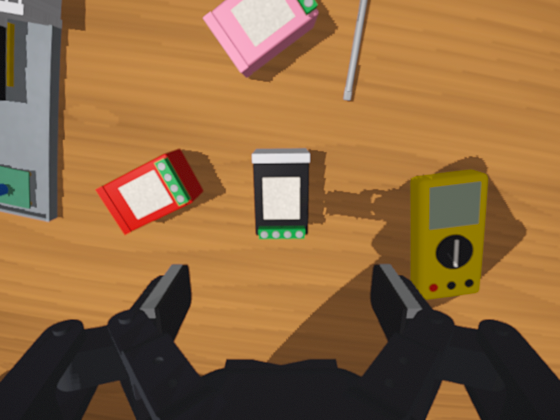

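Run:
```python
from h import *
c=dict(np.load('w1.npz'))
cv2.imwrite('pics/w1z.png',cv2.resize(c['img'][135:250,235:325],None,fx=5,fy=5,interpolation=2))
m=cv2.inRange(c['img'],(170,170,170),(255,255,255));m[:165]=0;m[225:]=0;m[:,:255]=0;m[:,305:]=0
k=max(cv2.findContours(m,0,2)[0],key=cv2.contourArea);b=cv2.boxPoints(cv2.minAreaRect(k));print(b)
P=onz(c,b,.045);print(P,P.mean(0)); 
for i in range(4):
  v=P[i]-P[i-1];print(np.linalg.norm(v),np.degrees(np.arctan2(v[1],v[0])))
print(-c['R'].T@c['t'])
```

```text
[[263. 178.]
 [299. 178.]
 [299. 218.]
 [263. 218.]]
[[ 0.51475291 -0.27329291  0.045     ]
 [ 0.51959065 -0.30611996  0.045     ]
 [ 0.48115783 -0.31243394  0.045     ]
 [ 0.47610695 -0.2782992   0.045     ]] [ 0.49790209 -0.2925365   0.045     ]
0.03896887635202363 7.381137557162402
0.033181608238057644 -81.61663979413245
0.03894801326516254 -170.6704363976064
0.03450639875547521 98.41692173530843
[ 0.57435578 -0.28216487  0.32699791]
```

View pics/w1z.png

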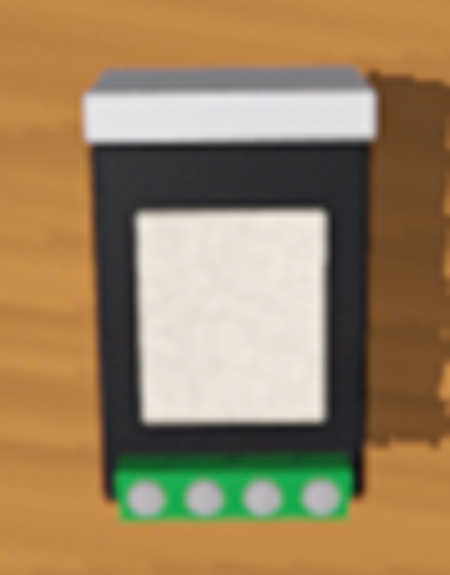

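The pads line up with the module in position, yaw and midline, so I'm descending.

Call:
move_arm(linear=[[0,0,-0.035],[0,0,-0.035],[0,0,-0.03],[0,0,-0.02],[0,0,0],[0,0,0]], twist=[[0,0,0],[0,0,0],[0,0,0],[0,0,0],[0,0,0],[0,0,0]])

```text
time: 2.03
eef_pos: [0.4956, -0.3037, 0.0385]
tcp_rot: [0.998, 0.067, 0.003, 0.003]
contact_force: [-0.1, -1.1, 0.8]
opening: 0.999
```

Run:
```python
from h import *
from scipy.spatial.transform import Rotation as R
c=cam('wrist');cv2.imwrite('pics/w2.png',c['img'])
s=get_state();r=R.from_quat(s['tcp_rot']).as_matrix();print(s['eef_pos'],np.degrees(np.arctan2(r[1,0],r[0,0])),r[:,2],s['dq'],s['contact_force'])
c=cam('top');cv2.imwrite('pics/t2.png',cv2.resize(c['img'][180:330,310:510],None,fx=4,fy=4,interpolation=2))
```

```text
[ 0.49551932 -0.30365079  0.03870974] 7.722511174250459 [ 0.00710444 -0.00486527 -0.99996293] [ 0.01369439 -0.01924008 -0.01150562  0.00433439  0.00125146  0.0064389 ] [-0.73823504  0.06716675 -0.93627435]
```

View pics/w2.png

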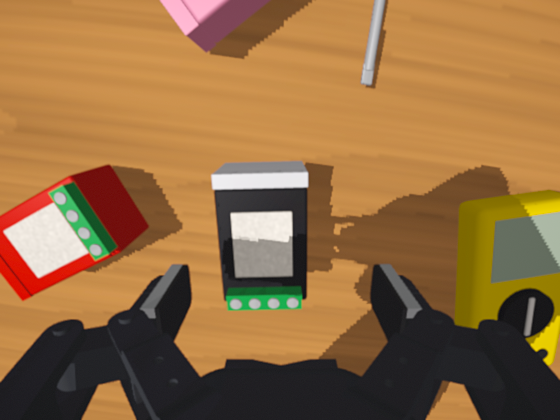

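The arm drifted about 11 mm in -y during the descent: the module's midline now sits at column ~262 rather than 280, still between the pads. I'll correct that and then finish descending in small rows.

Call:
move_arm(linear=[[0.001,0.006,0],[0.001,0.005,0],[0,0,0],[0,0,0]], twist=[[-0.3,-0.4,0.7],[0,0,0],[0,0,0],[0,0,0]])

```text
time: 2.47
eef_pos: [0.5015, -0.2953, 0.0466]
tcp_rot: [0.997, 0.074, 0.012, 0.01]
contact_force: [-0.3, -0.4, 0.0]
opening: 1.002
```

```bash
cat >> h.py <<'E'
from scipy.spatial.transform import Rotation as R
def st():
    s=get_state();r=R.from_quat(s['tcp_rot']).as_matrix()
    print('t',round(s['time'],2),'p',np.round(s['eef_pos'],4),'yaw',round(np.degrees(np.arctan2(r[1,0],r[0,0])),2),'z',np.round(r[:,2],4),'F',np.round(s['contact_force'],1),'T',np.round(s['wrist_torque'],2),'op',round(s['opening'],3)); return s
E
python3 -c "
from h import *
for i in range(3): st()
for i in range(3):
  read_camera('wrist');st()
"
```

```text
t 2.47 p [ 0.5015 -0.2953  0.0466] yaw 8.47 z [ 0.0252 -0.019  -0.9995] F [-0.3 -0.4  0. ] T [-0.05 -0.02  0.01] op 1.002
t 2.47 p [ 0.5015 -0.2953  0.0466] yaw 8.47 z [ 0.0252 -0.019  -0.9995] F [-0.3 -0.4  0. ] T [-0.05 -0.02  0.01] op 1.002
t 2.47 p [ 0.5015 -0.2953  0.0466] yaw 8.47 z [ 0.0252 -0.019  -0.9995] F [-0.3 -0.4  0. ] T [-0.05 -0.02  0.01] op 1.002
t 2.52 p [ 0.5017 -0.2954  0.0467] yaw 8.47 z [ 0.0256 -0.0191 -0.9995] F [-0.3 -0.7  0.5] T [ 0.03 -0.01  0.02] op 1.001
t 2.57 p [ 0.5015 -0.2954  0.0463] yaw 8.46 z [ 0.025  -0.0188 -0.9995] F [ 0.6  0.4 -0.3] T [ 0.04 -0.01  0.02] op 0.998
t 2.62 p [ 0.5012 -0.2953  0.0459] yaw 8.45 z [ 0.0244 -0.0183 -0.9995] F [-0.4 -0.7 -1. ] T [ 0.05  0.01 -0.02] op 1.002
```

Call:
move_arm(linear=[[0,0,0]], twist=[[0,0,0]])

```text
time: 2.7
eef_pos: [0.5012, -0.2952, 0.046]
tcp_rot: [0.997, 0.074, 0.011, 0.01]
contact_force: [-1.1, -0.7, -0.1]
opening: 0.998
```

```bash
python3 -c "
from h import *
st()
"
```

```text
t 2.7 p [ 0.5012 -0.2952  0.046 ] yaw 8.46 z [ 0.0244 -0.0183 -0.9995] F [-1.1 -0.7 -0.1] T [ 0.01 -0.04 -0.05] op 0.998
```

Call:
move_arm(linear=[[0,0,-0.01]], twist=[[0,0,0]])

```text
time: 2.78
eef_pos: [0.5028, -0.2964, 0.0379]
tcp_rot: [0.997, 0.074, 0.013, 0.012]
contact_force: [-0.0, -1.2, 0.5]
opening: 0.997
```

```bash
python3 -c "
from h import *
st()
for i in range(2):
  read_camera('wrist');st()
"
```

```text
t 2.78 p [ 0.5028 -0.2964  0.0379] yaw 8.48 z [ 0.0281 -0.0215 -0.9994] F [-0.  -1.2  0.5] T [-0.   -0.    0.04] op 0.997
t 2.83 p [ 0.5008 -0.2949  0.0344] yaw 8.46 z [ 0.0237 -0.0178 -0.9996] F [-0.9  1.  -1.5] T [0.11 0.01 0.07] op 0.998
t 2.88 p [ 0.5002 -0.2943  0.034 ] yaw 8.46 z [ 0.0218 -0.0162 -0.9996] F [-0.1 -0.4 -1.2] T [ 0.05  0.06 -0.03] op 1.002
```

Call:
move_arm(linear=[[-0.002,0.002,-0.008]], twist=[[0.9,1.2,0]])

```text
time: 2.97
eef_pos: [0.4985, -0.2926, 0.0265]
tcp_rot: [0.997, 0.074, 0.001, 0.001]
contact_force: [0.2, -0.1, 1.1]
opening: 1.002
```

```bash
python3 -c "
from h import *
read_camera('wrist');read_camera('wrist');st()
"
```

```text
t 3.07 p [ 0.497  -0.2914  0.0239] yaw 8.44 z [-0.0027  0.0025 -1.    ] F [ 0.3  0.4 -0.9] T [ 0.03 -0.02  0.03] op 1.005
```

Call:
move_arm(linear=[[0.001,-0.001,-0.003],[0,0,0]], twist=[[0,0,0],[0,0,0]])

```text
time: 3.23
eef_pos: [0.4977, -0.2922, 0.0195]
tcp_rot: [0.997, 0.074, -0.002, -0.002]
contact_force: [-0.1, 0.4, -0.3]
opening: 0.999
```

Call:
move_arm(linear=[[0,0,0],[0,0,0],[0,0,0],[0,0,0],[0,0,0],[0,0,0],[0,0,0],[0,0,0]], twist=[[0,0,0],[0,0,0],[0,0,0],[0,0,0],[0,0,0],[0,0,0],[0,0,0],[0,0,0]], grip=0, force=60)

```text
time: 3.9
eef_pos: [0.4982, -0.2927, 0.0202]
tcp_rot: [0.997, 0.074, -0.002, -0.002]
contact_force: [0.1, -0.3, -0.1]
opening: 0.0
```

```bash
python3 -c "
from h import *
c=cam('wrist');cv2.imwrite('pics/w3.png',c['img']);st()
"
```

```text
t 3.95 p [ 0.4982 -0.2927  0.0201] yaw 8.43 z [-0.0033  0.0029 -1.    ] F [ 0.4 -1.1 -0.1] T [ 0.02  0.   -0.06] op 0.003
```

View pics/w3.png

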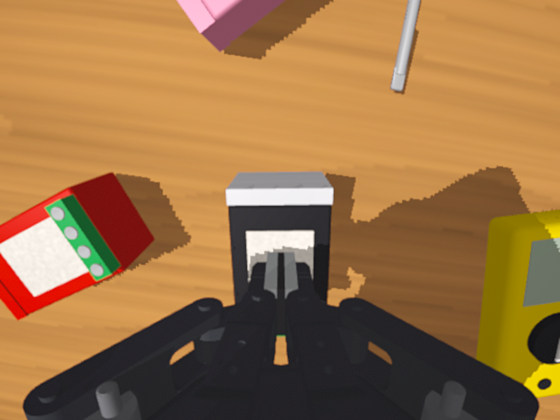

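The fingers shut to 0, yet in this view they lie over the label at about (280,285). I need another view to see what happened.

```bash
python3 -c "
from h import *
c=cam('scene');cv2.imwrite('pics/s3.png',cv2.resize(c['img'][100:260,90:250],None,fx=5,fy=5,interpolation=2)[:600])
c=cam('wrist');print('cam',-c['R'].T@c['t'],c['R'][2])
d=c['depth'];
for uv in [(280,195),(255,220),(240,240),(400,250),(280,275),(270,300),(150,100),(280,330),(292,300),(236,280),(322,280),(280,240)]:
  print(uv,np.round(depthpts(c,[uv])[0],4))
"
```

```text
cam [ 0.57464198 -0.28208101  0.19139837] [-0.29659241 -0.04103972 -0.95412194]
(280, 195) [ 0.5361 -0.2871  0.0442]
(255, 220) [ 0.5215 -0.2766  0.0443]
(240, 240) [ 0.5095 -0.2703  0.0443]
(400, 250) [ 4.984e-01 -3.747e-01  1.000e-04]
(280, 275) [ 0.5101 -0.291   0.0756]
(270, 300) [ 0.511  -0.2874  0.0961]
(150, 100) [ 0.5707 -0.2038 -0.001 ]
(280, 330) [ 0.4915 -0.2938  0.087 ]
(292, 300) [ 0.5117 -0.2952  0.0954]
(236, 280) [ 0.4866 -0.2706  0.0452]
(322, 280) [ 0.4928 -0.3162  0.0441]
(280, 240) [ 0.513  -0.2905  0.0453]
```

View pics/s3.png

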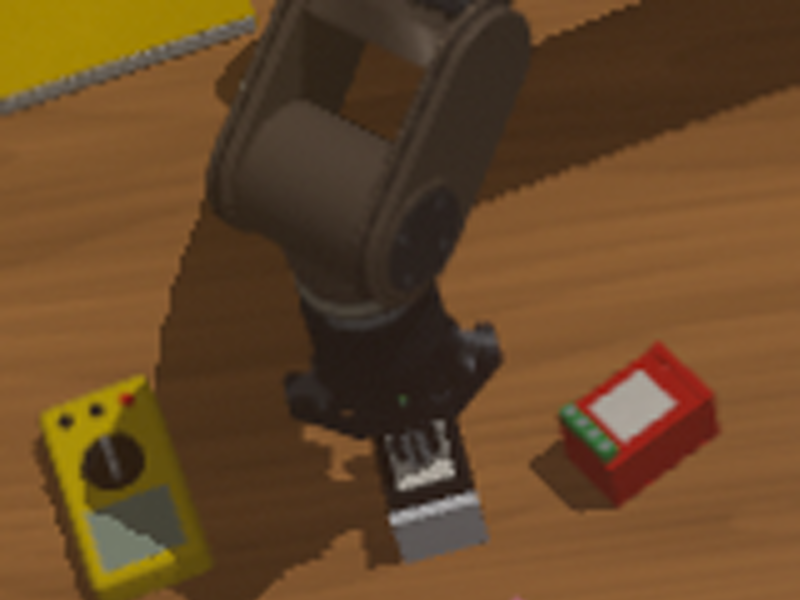

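```bash
python3 -c "
from h import *
c=cam('wrist');st()
v,u=np.mgrid[225:420:1,150:420:1]
uv=np.c_[u.ravel(),v.ravel()];d=c['depth'][v,u].ravel();P=depthpts(c,uv)
ok=(d>0)&(P[:,2]>.05);P=P[ok];uv=uv[ok]
i=np.argsort(P[:,2])[:400:25]
for k in i: print(uv[k],np.round(P[k],4))
print('min d',c['depth'][c['depth']>0].min())
cv2.imwrite('pics/w3z.png',cv2.resize(c['img'][220:420,180:380],None,fx=3,fy=3,interpolation=2))
"
```

```text
t 4.1 p [ 0.4982 -0.2927  0.02  ] yaw 8.43 z [-0.0035  0.0031 -1.    ] F [-1.4 -0.3  0.6] T [-0.01 -0.02 -0.01] op 0.001
[274 252] [ 0.5088 -0.2881  0.0515]
[281 253] [ 0.5097 -0.2915  0.0535]
[286 253] [ 0.5104 -0.2938  0.0542]
[290 254] [ 0.5106 -0.2957  0.0552]
[258 262] [ 0.5044 -0.281   0.0558]
[262 263] [ 0.5045 -0.283   0.0563]
[302 263] [ 0.5076 -0.302   0.0569]
[297 264] [ 0.5069 -0.2996  0.0573]
[283 256] [ 0.5104 -0.2923  0.0579]
[271 257] [ 0.5095 -0.2868  0.0588]
[263 266] [ 0.5044 -0.2836  0.0591]
[288 258] [ 0.5105 -0.2947  0.0596]
[268 258] [ 0.5094 -0.2854  0.0601]
[254 265] [ 0.505  -0.2794  0.0605]
[254 267] [ 0.5043 -0.2795  0.061 ]
[282 259] [ 0.5105 -0.2918  0.0614]
min d 0.05714224
```

View pics/w3z.png

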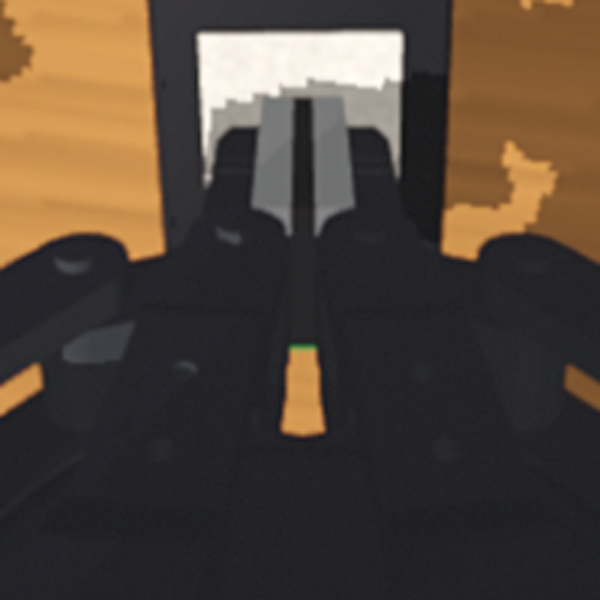

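Wrist depth puts the shut fingertips at z≈0.050 while the reported TCP is at 0.020. They closed in the air about 5 mm above the module, so the real tips stand about 30 mm behind the TCP, not 8 mm ahead as `tips_ahead` says. I trust the image. I'll open, measure the open tips, and go lower in guarded steps.

Call:
move_arm(linear=[[0,0,0],[0,0,0],[0,0,0],[0,0,0],[0,0,0],[0,0,0],[0,0,0],[0,0,0]], twist=[[0,0,0],[0,0,0],[0,0,0],[0,0,0],[0,0,0],[0,0,0],[0,0,0],[0,0,0]], grip=1)

```text
time: 4.77
eef_pos: [0.4981, -0.2926, 0.0199]
tcp_rot: [0.997, 0.074, -0.002, -0.002]
contact_force: [-0.0, -1.3, -0.0]
opening: 1.001
```

```bash
cat >> h.py <<'E'
def tips(c):
    v,u=np.mgrid[200:420,100:460]
    uv=np.c_[u.ravel(),v.ravel()];d=c['depth'][v,u].ravel();P=depthpts(c,uv)
    g=c['img'][v,u].reshape(-1,3).astype(int)
    # in tool-ish camera frame: report smallest z points by column side excluding module by camera distance
    ok=(d>0)&(d<.15)
    for nm,s in(('L',uv[:,0]<200),('R',uv[:,0]>360)):
        k=ok&s
        Q=P[k];i=np.argsort(Q[:,2])[:60:12];print(nm,[(tuple(uv[k][j]),np.round(Q[j],4).tolist()) for j in i])
E
python3 -c "
from h import *
c=cam('wrist');st();tips(c);cv2.imwrite('pics/w4.png',c['img'])
"
```

```text
t 4.82 p [ 0.4981 -0.2926  0.0199] yaw 8.43 z [-0.0036  0.0033 -1.    ] F [0.1 0.4 1. ] T [-0.02  0.04  0.01] op 1.0
L [((np.int64(191), np.int64(289)), [0.4882, -0.2509, 0.0615]), ((np.int64(190), np.int64(280)), [0.4938, -0.2504, 0.0627]), ((np.int64(191), np.int64(298)), [0.4843, -0.2515, 0.0631]), ((np.int64(191), np.int64(296)), [0.4858, -0.2516, 0.0636]), ((np.int64(187), np.int64(265)), [0.5024, -0.249, 0.0642])]
R [((np.int64(370), np.int64(288)), [0.501, -0.3359, 0.0609]), ((np.int64(370), np.int64(287)), [0.5024, -0.3352, 0.0624]), ((np.int64(371), np.int64(281)), [0.506, -0.3346, 0.063]), ((np.int64(372), np.int64(278)), [0.5079, -0.3345, 0.0636]), ((np.int64(373), np.int64(275)), [0.5098, -0.3344, 0.064])]
```

View pics/w4.png

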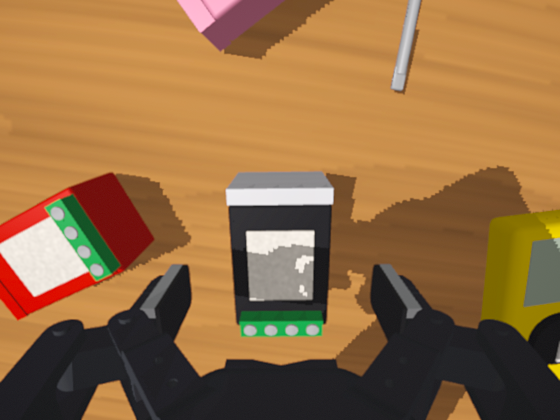

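The open tips measure z≈0.062, which matches 0.050 plus the 13 mm swing. They are 84 mm apart and centred on the module at y≈-0.293. Now descending about 43 mm.

Call:
move_arm(linear=[[0,0,-0.014],[0,0,-0.014]], twist=[[0,0,0],[0,0,0]])

```text
time: 4.98
eef_pos: [0.5006, -0.2947, -0.0051]
tcp_rot: [0.997, 0.074, 0.001, 0.001]
contact_force: [-0.4, -0.0, 0.3]
opening: 1.004
```

```bash
python3 -c "
from h import *
cam('wrist');c=cam('wrist');st();tips(c)
"
```

```text
t 5.08 p [ 0.4988 -0.2932 -0.0073] yaw 8.43 z [-0.0021  0.002  -1.    ] F [-0.1  0.  -1. ] T [-0.03 -0.01  0.05] op 1.002
L [((np.int64(100), np.int64(268)), [0.4907, -0.205, 0.029]), ((np.int64(101), np.int64(275)), [0.4878, -0.2062, 0.0305]), ((np.int64(103), np.int64(278)), [0.4868, -0.2076, 0.0313]), ((np.int64(106), np.int64(286)), [0.483, -0.2093, 0.032]), ((np.int64(106), np.int64(285)), [0.4839, -0.2096, 0.0325])]
R [((np.int64(371), np.int64(279)), [0.507, -0.3358, 0.0336]), ((np.int64(372), np.int64(274)), [0.5103, -0.3352, 0.0348]), ((np.int64(372), np.int64(272)), [0.5116, -0.3347, 0.0353]), ((np.int64(371), np.int64(281)), [0.507, -0.3353, 0.0356]), ((np.int64(372), np.int64(281)), [0.5074, -0.3355, 0.0361])]
```

Call:
move_arm(linear=[[-0.001,0,-0.008],[0,0,-0.008]], twist=[[0,0,0],[0,0,0]])

```text
time: 5.25
eef_pos: [0.4991, -0.2943, -0.022]
tcp_rot: [0.997, 0.074, 0.0, 0.0]
contact_force: [0.6, 0.9, -0.8]
opening: 0.998
```

```bash
python3 -c "
from h import *
cam('wrist');c=cam('wrist');st();tips(c)
"
```

```text
t 5.35 p [ 0.4984 -0.2936 -0.0231] yaw 8.44 z [-0.0012  0.0012 -1.    ] F [-0.2 -0.3 -0.8] T [ 0.07 -0.02 -0.04] op 1.0
L [((np.int64(100), np.int64(266)), [0.4912, -0.2053, 0.0135]), ((np.int64(103), np.int64(277)), [0.4861, -0.2074, 0.0149]), ((np.int64(104), np.int64(280)), [0.485, -0.2083, 0.0156]), ((np.int64(106), np.int64(283)), [0.4839, -0.2096, 0.0162]), ((np.int64(100), np.int64(276)), [0.4876, -0.2069, 0.0167])]
R [((np.int64(370), np.int64(288)), [0.5018, -0.3365, 0.0186]), ((np.int64(370), np.int64(290)), [0.5012, -0.3365, 0.0193]), ((np.int64(370), np.int64(294)), [0.4994, -0.3368, 0.0199]), ((np.int64(373), np.int64(266)), [0.5142, -0.3345, 0.0202]), ((np.int64(370), np.int64(299)), [0.4972, -0.3371, 0.0207])]
```

Call:
move_arm(linear=[[0,0,0],[0,0,0],[0,0,0],[0,0,0],[0,0,0],[0,0,0],[0,0,0]], twist=[[0,0,0],[0,0,0],[0,0,0],[0,0,0],[0,0,0],[0,0,0],[0,0,0]], grip=0, force=60)

```text
time: 5.93
eef_pos: [0.4987, -0.2935, -0.0224]
tcp_rot: [0.997, 0.074, -0.0, -0.001]
contact_force: [0.8, -0.2, -1.9]
opening: 0.599
```

```bash
python3 -c "
from h import *
c=cam('wrist');st();cv2.imwrite('pics/w5.png',c['img'])
"
```

```text
t 5.98 p [ 0.4988 -0.2935 -0.0224] yaw 8.43 z [-6.0e-04  1.5e-03 -1.0e+00] F [-0.1 -1.3 -1. ] T [0.01 0.   0.02] op 0.604
```

View pics/w5.png

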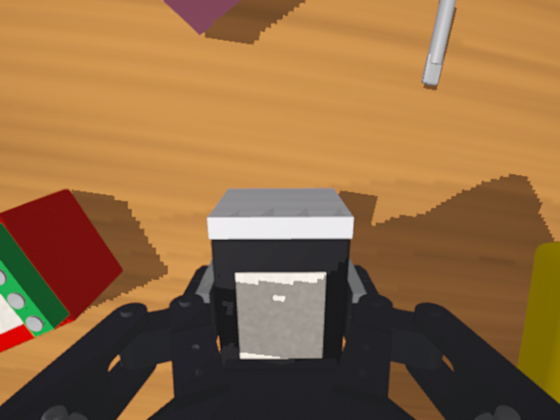

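The fingers stopped at 0.60 × 85 ≈ 51 mm, so they hold the module on its flat sides. Lifting.

Call:
move_arm(linear=[[0,0,0.01],[0,0,0.02],[0,0,0.03],[0,0,0.03],[0,0,0.025]], twist=[[0,0,0],[0,0,0],[0,0,0],[0,0,0],[0,0,0]])

```text
time: 6.4
eef_pos: [0.4882, -0.2851, 0.0846]
tcp_rot: [0.997, 0.073, -0.011, -0.011]
contact_force: [0.5, 0.3, -4.9]
opening: 0.6
```

```bash
python3 -c "
from h import *
cam('wrist');cam('wrist');c=cam('wrist');st();cv2.imwrite('pics/w6.png',c['img'])
"
```

```text
t 6.55 p [ 0.4903 -0.2868  0.0858] yaw 8.44 z [-0.0185  0.016  -0.9997] F [ 0.9  1.3 -5.2] T [-0.06 -0.03  0.04] op 0.603
```

View pics/w6.png

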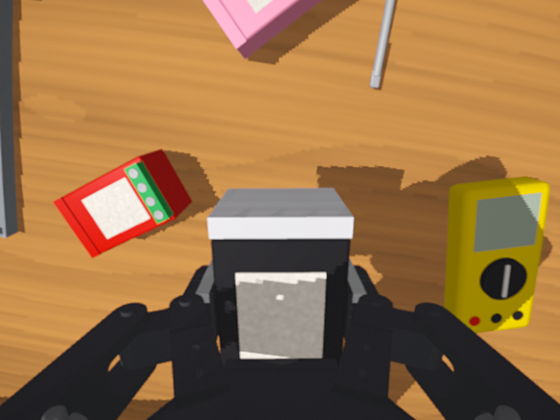

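The view is the same as in w5 apart from the background, so the module has not shifted in the grip. The scale shows about 4.5 N of weight. Carrying it over to the bay.

Call:
move_arm(linear=[[0.004,0.016,0],[0.006,0.032,0],[0.006,0.032,0],[0.006,0.032,0],[0.006,0.032,0],[0.006,0.032,0],[0.006,0.032,0],[0.006,0.032,0],[0.006,0.032,0],[0.006,0.032,0],[0.006,0.032,0],[0.006,0.032,0],[0.006,0.032,0],[0.006,0.032,0],[0.003,0.015,0]], twist=[[-0.9,-1,0],[0,0,-1],[0,0,-1],[0,0,-1],[0,0,-1],[0,0,-1],[0,0,-1],[0,0,-1],[0,0,-1],[0,0,-1],[0,0,-1],[0,0,-1],[0,0,-1],[0,0,0],[0,0,0]])

```text
time: 7.8
eef_pos: [0.5444, 0.1821, 0.0419]
tcp_rot: [0.999, -0.042, -0.033, -0.007]
contact_force: [-1.3, -0.2, -4.6]
opening: 0.599
```

```bash
python3 -c "
from h import *
cam('wrist');cam('wrist');c=cam('wrist');st();cv2.imwrite('pics/w7.png',c['img']);np.savez('w7.npz',**c)
"
```

```text
t 7.95 p [0.5439 0.1796 0.0417] yaw -4.81 z [-0.0659  0.0148 -0.9977] F [-0.4 -1.4 -6.4] T [-0.02 -0.03 -0.02] op 0.603
```

View pics/w7.png

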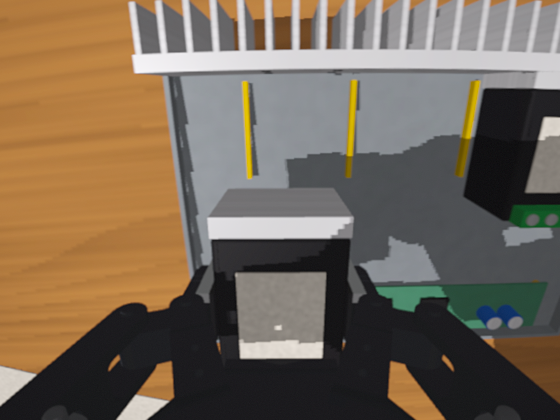

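The carry sagged 44 mm and tilted 3.8°, but the module cleared everything. The ribs in this view are (246,82)–(250,178) and (354,80)–(350,178). I'll level it and measure the bay again from here.

Call:
move_arm(linear=[[0.01,-0.004,0.006],[0.01,-0.004,0.004],[0.008,-0.003,0.002]], twist=[[-0.4,-1.6,0.5],[-0.3,-1.2,0.5],[-0.2,-1,0.4]])

```text
time: 8.2
eef_pos: [0.5696, 0.1653, 0.0495]
tcp_rot: [1.0, -0.029, -0.002, 0.003]
contact_force: [-0.3, 0.8, -4.1]
opening: 0.599
```

```bash
python3 -c "
from h import *
cam('wrist');cam('wrist');c=cam('wrist');st();cv2.imwrite('pics/w8.png',c['img']);np.savez('w8.npz',**c)
h=cv2.cvtColor(c['img'],cv2.COLOR_BGR2HSV)
m=cv2.inRange(h,(18,140,90),(36,255,255))
n,l,s,ce=cv2.connectedComponentsWithStats(m)
for i in range(1,n):
  if s[i,4]>80: print(s[i],ce[i])
"
```

```text
t 8.35 p [0.5697 0.1657 0.0501] yaw -3.45 z [-0.0046 -0.0045 -1.    ] F [ 0.6 -0.7 -5.5] T [-0.    0.04 -0.01] op 0.603
[227 130   7  59 300] [229.74 158.49]
[321 131   8  57 308] [324.1525974  158.26623377]
[419 133  19  84 629] [428.21621622 174.01430843]
```

View pics/w8.png

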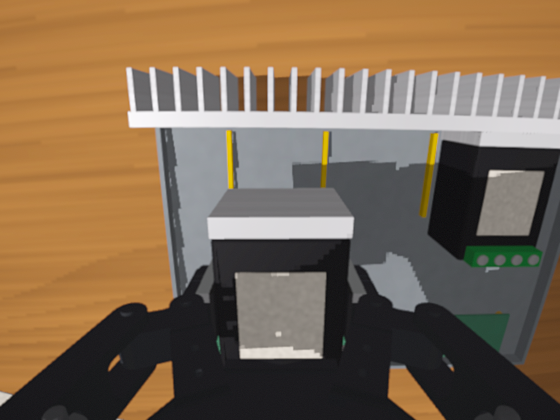

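```bash
cat >> h.py <<'E'
def bay(c):
    h=cv2.cvtColor(c['img'],cv2.COLOR_BGR2HSV)
    m=cv2.inRange(h,(18,140,90),(36,255,255))
    n,l,s,ce=cv2.connectedComponentsWithStats(m); L=[]
    for i in range(1,n):
        if s[i,4]>60 and s[i,3]>15:
            v,u=np.nonzero(l==i); a=np.polyfit(v,u,1); v2=np.array([v.min(),v.max()]); P=onz(c,np.c_[np.polyval(a,v2),v2],.010)
            d=P[0]-P[1]; print('rib',np.round(P[:,:2],4).tolist(),'dir',np.degrees(np.arctan2(d[1],d[0]))); L.append(P)
    # wall inner top edge: last bright row in columns
    g=cv2.cvtColor(c['img'],cv2.COLOR_BGR2GRAY); E=[]
    for u in range(170,420,10):
        col=g[60:200,u].astype(float); gr=np.diff(cv2.GaussianBlur(col[:,None],(1,3),0).ravel()); k=np.argmin(gr); E.append((u,60+k+.5))
    E=np.array(E); a=np.polyfit(E[:,0],E[:,1],1)
    ok=abs(E[:,1]-np.median(E[:,1]-a[0]*E[:,0])-a[0]*E[:,0])<3
    W=onz(c,E[ok],.05); a=np.polyfit(W[:,1],W[:,0],1); print('wall x at y=.164',np.polyval(a,.164),'dir',-np.degrees(np.arctan(a[0])),ok.sum())
E
python3 -c "
from h import *
c=dict(np.load('w8.npz'));bay(c)
# module face top edge -> via plate top edge (z top)
P=None
print(depthpts(c,[(240,228),(280,228),(325,228)]))
print(onz(c,[(210,217),(352,216)],.0501+.0224+.045))
"
```

```text
rib [[0.6384, 0.1952], [0.599, 0.1983]] dir -4.461447670232006
rib [[0.6338, 0.1311], [0.5957, 0.1341]] dir -4.431182686205327
rib [[0.6286, 0.0576], [0.5696, 0.0618]] dir -4.020491957617387
wall x at y=.164 0.639992872352332 dir -4.646901751138131 8
[[0.60842597 0.17806025 0.11636195]
 [0.60763276 0.16361281 0.11666738]
 [0.60718495 0.14758822 0.11817791]]
[[0.61365515 0.18808885 0.1175    ]
 [0.61085324 0.13781654 0.1175    ]]
```

The bay's midline is at y≈0.165 (at x 0.616), its yaw is about -3.9°, and the wall face is at x≈0.6395. The module's face is 27 mm short of the wall, within 2 mm of the midline, at yaw -3.4°. I'm lowering slowly.

Call:
move_arm(linear=[[0,0.001,-0.012],[0,0.001,-0.012],[0,0,-0.012]], twist=[[0.2,-0.2,-0.4],[0,0,0],[0,0,0]])

```text
time: 8.6
eef_pos: [0.5733, 0.1664, 0.0171]
tcp_rot: [0.999, -0.035, 0.004, -0.0]
contact_force: [-0.4, 0.2, -5.2]
opening: 0.599
```

```bash
python3 -c "
from h import *
cam('wrist');cam('wrist');c=cam('wrist');st();bay(c);cv2.imwrite('pics/w9.png',c['img']);np.savez('w9.npz',**c)
"
```

```text
t 8.75 p [0.5709 0.1663 0.0151] yaw -4.02 z [ 1.2e-03 -4.0e-04 -1.0e+00] F [ 0.  -0.6 -4.7] T [-0.01  0.06  0.01] op 0.602
rib [[0.6386, 0.1952], [0.6016, 0.198]] dir -4.328699298076233
rib [[0.634, 0.1312], [0.6024, 0.1336]] dir -4.231337452139105
rib [[0.629, 0.0578], [0.5695, 0.0618]] dir -3.8775938046690284
wall x at y=.164 0.6401605142105066 dir -4.348123268645791 3
```

View pics/w9.png

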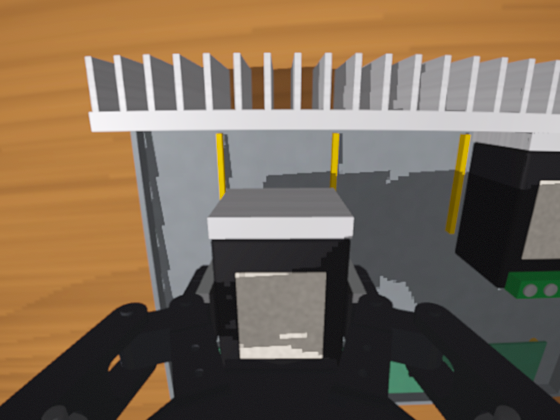

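Call:
move_arm(linear=[[0,0.001,-0.01],[0,0.0005,-0.01],[0,0,-0.006]], twist=[[0,0,0],[0,0,0],[0,0,0]])

```text
time: 9.0
eef_pos: [0.5733, 0.1684, -0.0104]
tcp_rot: [0.999, -0.035, 0.003, -0.0]
contact_force: [-0.1, 0.1, -4.6]
opening: 0.604
```

```bash
python3 -c "
from h import *
cam('wrist');cam('wrist');c=cam('wrist');st();bay(c);cv2.imwrite('pics/w10.png',c['img']);np.savez('w10.npz',**c)
"
```

```text
t 9.15 p [ 0.5726  0.1682 -0.0104] yaw -4.01 z [ 0.0047  0.     -1.    ] F [ 0.3 -0.  -5.1] T [ 0.02  0.01 -0.01] op 0.597
rib [[0.6384, 0.1952], [0.6063, 0.1976]] dir -4.295335128534346
rib [[0.6339, 0.1314], [0.6007, 0.1336]] dir -3.8065865324060306
rib [[0.6291, 0.0581], [0.5695, 0.0621]] dir -3.882774966097213
wall x at y=.164 0.6403624594963752 dir -3.991819749059728 22
```

View pics/w10.png

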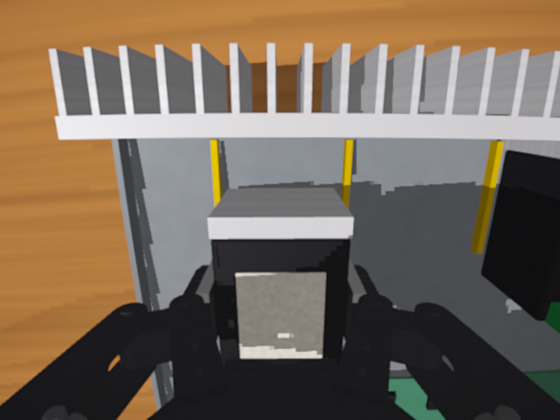

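It is aligned: the rib midline and the module's midline are both at u≈281, and yaw is -4.0°. Lowering onto the floor.

Call:
move_arm(linear=[[0,-0.0005,-0.004],[0,0,-0.003]], twist=[[0,0.3,0],[0,0,0]])

```text
time: 9.32
eef_pos: [0.5739, 0.168, -0.0165]
tcp_rot: [0.999, -0.035, 0.001, -0.0]
contact_force: [-0.3, 0.1, -4.8]
opening: 0.604
```

```bash
python3 -c "
from h import *
cam('wrist');st();cam('wrist');st()
"
```

```text
t 9.37 p [ 0.5737  0.168  -0.0169] yaw -3.99 z [ 1.6e-03  3.0e-04 -1.0e+00] F [ 0.4  1.1 -5. ] T [ 0.02  0.08 -0.04] op 0.597
t 9.42 p [ 0.5736  0.1679 -0.0167] yaw -4.0 z [ 1.3e-03  3.0e-04 -1.0e+00] F [ 0.2 -0.7 -6. ] T [-0.01  0.05  0.01] op 0.597
```

Call:
move_arm(linear=[[0,0,-0.002]], twist=[[0,0,0]])

```text
time: 9.5
eef_pos: [0.5742, 0.168, -0.0182]
tcp_rot: [0.999, -0.035, 0.001, -0.0]
contact_force: [0.6, 0.0, -5.5]
opening: 0.6
```

```bash
python3 -c "
from h import *
cam('wrist');st();cam('wrist');st()
"
```

```text
t 9.55 p [ 0.5743  0.168  -0.0182] yaw -4.0 z [ 2.5e-03  5.0e-04 -1.0e+00] F [-0.1 -0.3 -5.3] T [ 0.    0.   -0.01] op 0.598
t 9.6 p [ 0.5742  0.168  -0.0182] yaw -4.0 z [ 2.5e-03  5.0e-04 -1.0e+00] F [ 0.1 -0.4 -4.2] T [ 0.   -0.07 -0.05] op 0.601
```

Call:
move_arm(linear=[[0,0,-0.0015]], twist=[[0,0,0]])

```text
time: 9.68
eef_pos: [0.5743, 0.168, -0.0184]
tcp_rot: [0.999, -0.035, 0.001, -0.0]
contact_force: [-7.5, -1.7, 10.4]
opening: 0.602
```

```bash
python3 -c "
from h import *
cam('wrist');st();cam('wrist');st()
"
```

```text
t 9.73 p [ 0.5743  0.168  -0.0183] yaw -4.0 z [ 1.2e-03  3.0e-04 -1.0e+00] F [-4.1 -1.1  4.2] T [-0.03  0.74  0.04] op 0.599
t 9.78 p [ 0.5743  0.168  -0.0183] yaw -4.0 z [ 1.6e-03  3.0e-04 -1.0e+00] F [-5.2 -2.   5.2] T [0.01 0.85 0.02] op 0.6
```

It touches the floor at TCP z -0.0182; I expected -0.0184. Now easing off the floor load and sliding towards the wall.

Call:
move_arm(linear=[[0.004,-0.0003,0.0003],[0.005,-0.0003,0],[0.005,-0.0003,0]], twist=[[0,0,0],[0,0,0],[0,0,0]])

```text
time: 10.03
eef_pos: [0.5882, 0.1673, -0.0183]
tcp_rot: [0.999, -0.035, 0.001, -0.0]
contact_force: [-1.8, 0.4, -1.4]
opening: 0.596
```

```bash
python3 -c "
from h import *
cam('wrist');c=cam('wrist');st();bay(c);cv2.imwrite('pics/w11.png',c['img']);np.savez('w11.npz',**c)
"
```

```text
t 10.13 p [ 0.5893  0.1672 -0.0181] yaw -3.99 z [ 3.9e-03  6.0e-04 -1.0e+00] F [-0.7  0.3 -4.3] T [ 0.05 -0.01  0.  ] op 0.6
rib [[0.6323, 0.1953], [0.6244, 0.1972]] dir -13.091623587894883
rib [[0.6278, 0.1323], [0.6178, 0.1317]] dir 3.3495426846493572
rib [[0.6224, 0.0588], [0.5697, 0.0623]] dir -3.775560092692129
wall x at y=.164 0.6404921309711854 dir -4.028401581558146 25
```

View pics/w11.png

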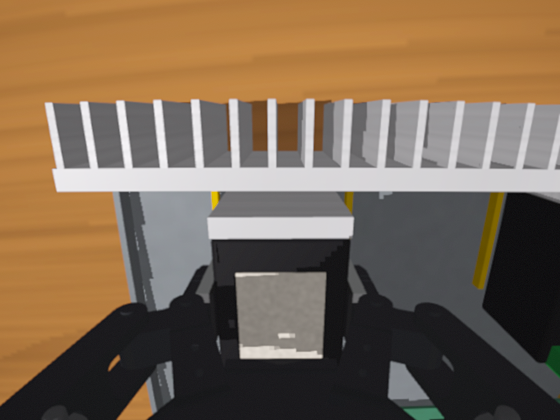

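Call:
move_arm(linear=[[0.003,-0.0002,-0.0003],[0.002,-0.0001,0]], twist=[[0,0.2,0],[0,0,0]])

```text
time: 10.3
eef_pos: [0.5937, 0.1671, -0.0182]
tcp_rot: [0.999, -0.035, -0.002, -0.0]
contact_force: [-0.0, -0.1, -4.9]
opening: 0.599
```

```bash
python3 -c "
from h import *
cam('wrist');c=cam('wrist');st()
"
```

```text
t 10.4 p [ 0.5939  0.1671 -0.0183] yaw -3.99 z [-2.2e-03  8.0e-04 -1.0e+00] F [ 0.7 -0.5 -3.2] T [ 0.07 -0.13  0.  ] op 0.602
```

Call:
move_arm(linear=[[0.002,-0.0001,0]], twist=[[0,0,0]])

```text
time: 10.48
eef_pos: [0.5953, 0.167, -0.0182]
tcp_rot: [0.999, -0.035, -0.002, -0.0]
contact_force: [-1.7, -0.5, -1.8]
opening: 0.603
```

```bash
python3 -c "
from h import *
cam('wrist');c=cam('wrist');st()
"
```

```text
t 10.58 p [ 0.5964  0.1669 -0.0183] yaw -3.99 z [-1.1e-03  8.0e-04 -1.0e+00] F [ 0.5 -0.5 -2.9] T [ 0.11 -0.01  0.05] op 0.602
```

Call:
move_arm(linear=[[0.0012,-0.0001,0]], twist=[[0,0,0]])

```text
time: 10.67
eef_pos: [0.5971, 0.1669, -0.0183]
tcp_rot: [0.999, -0.035, -0.001, -0.0]
contact_force: [-2.1, 0.9, 0.0]
opening: 0.602
```

```bash
python3 -c "
from h import *
cam('wrist');c=cam('wrist');st()
"
```

```text
t 10.77 p [ 0.5977  0.1668 -0.0183] yaw -4.0 z [-9.e-04  9.e-04 -1.e+00] F [-0.5  0.  -2.6] T [ 0.12  0.14 -0.03] op 0.602
```

Call:
move_arm(linear=[[0.0012,-0.0001,0]], twist=[[0,0,0]])

```text
time: 10.85
eef_pos: [0.5984, 0.1668, -0.0183]
tcp_rot: [0.999, -0.035, -0.001, -0.0]
contact_force: [-3.2, -0.4, -1.1]
opening: 0.598
```

```bash
python3 -c "
from h import *
cam('wrist');c=cam('wrist');st()
"
```

```text
t 10.95 p [ 0.5989  0.1668 -0.0183] yaw -4.0 z [-9.e-04  9.e-04 -1.e+00] F [-1.6 -0.  -1.7] T [ 0.06  0.17 -0.03] op 0.605
```

Call:
move_arm(linear=[[0.001,-0.0001,0]], twist=[[0,0,0]])

```text
time: 11.03
eef_pos: [0.5988, 0.1668, -0.0183]
tcp_rot: [0.999, -0.035, -0.002, -0.0]
contact_force: [-7.9, -0.2, 3.4]
opening: 0.598
```

```bash
python3 -c "
from h import *
cam('wrist');c=cam('wrist');st();cv2.imwrite('pics/w12.png',c['img'])
"
```

```text
t 11.13 p [ 0.5988  0.1668 -0.0183] yaw -4.02 z [-4.e-03  9.e-04 -1.e+00] F [-6.   0.2  1.9] T [-0.02  0.6  -0.09] op 0.603
```

View pics/w12.png

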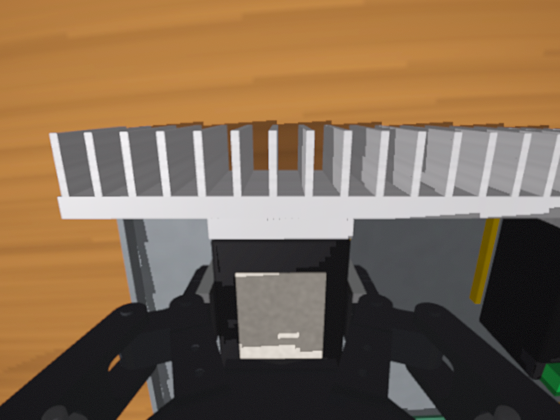

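It is in contact: the TCP stopped at x 0.5988, and the plate's top edge meets the wall along its full width in the image, at row ~217. I'll set the push to about 10 N, take load off the floor, and correct the small pitch.

Call:
move_arm(linear=[[0.0015,-0.0001,0.0004]], twist=[[0,-0.2,0]])

```text
time: 11.22
eef_pos: [0.5988, 0.1668, -0.0182]
tcp_rot: [0.999, -0.035, -0.002, -0.0]
contact_force: [-4.9, 0.1, -0.7]
opening: 0.6
```

```bash
python3 -c "
from h import *
for i in range(5):
  cam('wrist');st()
"
```

```text
t 11.27 p [ 0.5988  0.1668 -0.0182] yaw -4.04 z [-4.e-03  9.e-04 -1.e+00] F [-5.   0.2  0.5] T [ 0.03  0.63 -0.09] op 0.603
t 11.32 p [ 0.5988  0.1668 -0.0183] yaw -4.04 z [-4.e-03  8.e-04 -1.e+00] F [-5.9 -0.4  0.3] T [ 0.02  0.6  -0.08] op 0.603
t 11.37 p [ 0.5988  0.1668 -0.0183] yaw -4.04 z [-4.e-03  9.e-04 -1.e+00] F [-5.3 -0.8  0.6] T [ 0.09  0.66 -0.06] op 0.602
t 11.42 p [ 0.5988  0.1668 -0.0183] yaw -4.04 z [-4.e-03  8.e-04 -1.e+00] F [-5.8 -0.5  0.6] T [ 0.07  0.64 -0.1 ] op 0.6
t 11.47 p [ 0.5988  0.1668 -0.0182] yaw -4.04 z [-3.9e-03  9.0e-04 -1.0e+00] F [-5.2  0.6  1.1] T [ 0.02  0.65 -0.04] op 0.599
```

Call:
move_arm(linear=[[0.0028,-0.0002,0.0006]], twist=[[0,-0.2,0]])

```text
time: 11.55
eef_pos: [0.5987, 0.1668, -0.0182]
tcp_rot: [0.999, -0.036, -0.004, -0.0]
contact_force: [-12.5, 0.9, 5.4]
opening: 0.599
```

```bash
python3 -c "
from h import *
for i in range(5):
  cam('wrist');st()
"
```

```text
t 11.6 p [ 0.5986  0.1669 -0.0182] yaw -4.1 z [-8.2e-03  9.0e-04 -1.0e+00] F [-10.1   0.1   3.8] T [ 0.04  0.99 -0.19] op 0.606
t 11.65 p [ 0.5987  0.1669 -0.0182] yaw -4.1 z [-7.9e-03  9.0e-04 -1.0e+00] F [-9.2 -0.6  3.3] T [-0.    1.04 -0.17] op 0.601
t 11.7 p [ 0.5987  0.1669 -0.0182] yaw -4.09 z [-7.7e-03  8.0e-04 -1.0e+00] F [-9.9 -0.2  3.5] T [ 0.05  1.05 -0.22] op 0.599
t 11.75 p [ 0.5987  0.1668 -0.0182] yaw -4.1 z [-7.6e-03  9.0e-04 -1.0e+00] F [-10.2  -0.7   2.5] T [ 0.    1.03 -0.2 ] op 0.601
t 11.8 p [ 0.5987  0.1668 -0.0182] yaw -4.1 z [-7.6e-03  8.0e-04 -1.0e+00] F [-9.6  0.4  3.2] T [ 0.03  1.03 -0.19] op 0.603
```

Call:
move_arm(linear=[[0.0033,-0.0002,0.0012]], twist=[[0,-0.4,0.1]])

```text
time: 11.88
eef_pos: [0.5986, 0.1668, -0.0181]
tcp_rot: [0.999, -0.035, -0.004, -0.0]
contact_force: [-7.8, -0.1, -1.7]
opening: 0.599
```

```bash
python3 -c "
from h import *
for i in range(6):
  c=cam('wrist');st()
cv2.imwrite('pics/w13.png',c['img'])
"
```

```text
t 11.93 p [ 0.5986  0.1668 -0.0182] yaw -4.04 z [-8.4e-03  7.0e-04 -1.0e+00] F [-8.1  0.6  1.6] T [ 0.08  1.04 -0.14] op 0.604
t 11.98 p [ 0.5986  0.1668 -0.0182] yaw -4.05 z [-8.5e-03  8.0e-04 -1.0e+00] F [-8.3  0.6  1.6] T [ 0.08  0.97 -0.16] op 0.596
t 12.03 p [ 0.5986  0.1668 -0.0181] yaw -4.05 z [-8.4e-03  8.0e-04 -1.0e+00] F [-8.5 -0.6  1.2] T [ 0.05  1.03 -0.19] op 0.598
t 12.08 p [ 0.5986  0.1668 -0.0181] yaw -4.05 z [-8.4e-03  8.0e-04 -1.0e+00] F [-8.   1.4  1. ] T [ 0.03  1.07 -0.18] op 0.602
t 12.13 p [ 0.5986  0.1669 -0.0182] yaw -4.04 z [-8.5e-03  8.0e-04 -1.0e+00] F [-9.   0.1  1.4] T [ 0.02  0.98 -0.17] op 0.604
t 12.18 p [ 0.5986  0.1668 -0.0181] yaw -4.05 z [-8.4e-03  8.0e-04 -1.0e+00] F [-8.5 -0.2  0.7] T [ 0.07  1.02 -0.2 ] op 0.598
```

View pics/w13.png

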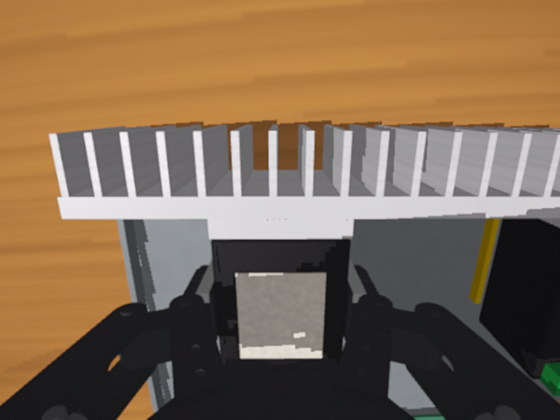

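Call:
move_arm(linear=[[0.0042,-0.0003,0.0016]], twist=[[0,-0.3,0]])

```text
time: 12.27
eef_pos: [0.5983, 0.1669, -0.018]
tcp_rot: [0.999, -0.036, -0.007, -0.0]
contact_force: [-12.4, 1.2, 1.4]
opening: 0.605
```

```bash
python3 -c "
from h import *
for i in range(6):
  c=cam('wrist');st()
"
```

```text
t 12.32 p [ 0.5983  0.1669 -0.018 ] yaw -4.11 z [-1.430e-02  8.000e-04 -9.999e-01] F [-12.    1.2   2.9] T [ 0.14  1.29 -0.18] op 0.605
t 12.37 p [ 0.5983  0.1668 -0.018 ] yaw -4.11 z [-1.400e-02  7.000e-04 -9.999e-01] F [-11.2   0.1   1.9] T [ 0.18  1.25 -0.19] op 0.598
t 12.42 p [ 0.5983  0.1669 -0.018 ] yaw -4.1 z [-1.380e-02  7.000e-04 -9.999e-01] F [-12.    0.6   1.8] T [ 0.12  1.22 -0.2 ] op 0.602
t 12.47 p [ 0.5983  0.1668 -0.018 ] yaw -4.1 z [-1.380e-02  7.000e-04 -9.999e-01] F [-10.7   0.7   1.4] T [ 0.12  1.27 -0.24] op 0.604
t 12.52 p [ 0.5983  0.1668 -0.018 ] yaw -4.1 z [-1.370e-02  7.000e-04 -9.999e-01] F [-11.5   0.4   2.3] T [ 0.14  1.28 -0.22] op 0.597
t 12.57 p [ 0.5983  0.1669 -0.018 ] yaw -4.1 z [-1.360e-02  7.000e-04 -9.999e-01] F [-11.2   0.9   1.8] T [ 0.12  1.23 -0.2 ] op 0.6
```

The push is steady at about 11.5 N, with about 7 N on the floor and a tool pitch of 0.014 rad, all within limits. Next an independent check from the fixed cameras.

```bash
python3 -c "
from h import *
t0=dict(np.load('top0.npz'));s0=dict(np.load('scene0.npz'))
s=cam('scene');t=cam('top');st()
a=cv2.resize(s['img'][140:250,230:380],None,fx=5,fy=5,interpolation=2);cv2.imwrite('pics/s14.png',a)
cv2.imwrite('pics/t14.png',t['img'])
c=cam('wrist')
P=depthpts(c,[(220,228),(280,228),(340,228),(225,260),(338,260),(280,290),(280,330),(225,330),(120,208),(420,208)]);print(np.round(P,4))
# module top plane pitch from depth
v,u=np.mgrid[222:350:2,222:340:2];uv=np.c_[u.ravel(),v.ravel()];Q=depthpts(c,uv);k=abs(Q[:,2]-.049)<.006;Q=Q[k]
A=np.c_[Q[:,:2],np.ones(len(Q))];print(k.mean(),np.linalg.lstsq(A,Q[:,2],rcond=None)[0],Q[:,2].mean(),Q[:,2].std())
for n,x,r in(('dish',(326,174),20),('mug',(88,216),26),('mm',(465,272),30),('sd',(408,185),35)):
  a=t0['img'][x[1]-r:x[1]+r,x[0]-r:x[0]+r].astype(int);b=t['img'][x[1]-r:x[1]+r,x[0]-r:x[0]+r].astype(int);print(n,abs(a-b).mean())
"
```

```text
t 12.67 p [ 0.5983  0.1668 -0.018 ] yaw -4.1 z [-1.370e-02  7.000e-04 -9.999e-01] F [-11.1   1.5   3.1] T [ 0.13  1.25 -0.21] op 0.601
[[0.6382 0.1858 0.0493]
 [0.6364 0.1644 0.0487]
 [0.6348 0.1429 0.0487]
 [0.6255 0.1856 0.0494]
 [0.6226 0.144  0.0497]
 [0.6107 0.1663 0.0485]
 [0.5934 0.1676 0.0503]
 [0.594  0.1898 0.0491]
 [0.6482 0.2203 0.0492]
 [0.6405 0.1146 0.0492]]
0.9960275423728814 [-0.01634022 -0.00248143  0.05942216] 0.04900163504641559 0.0006282687003089024
dish 11.228333333333333
mug 8.47534516765286
mm 11.598796296296296
sd 11.370476190476191
```

View pics/s14.png

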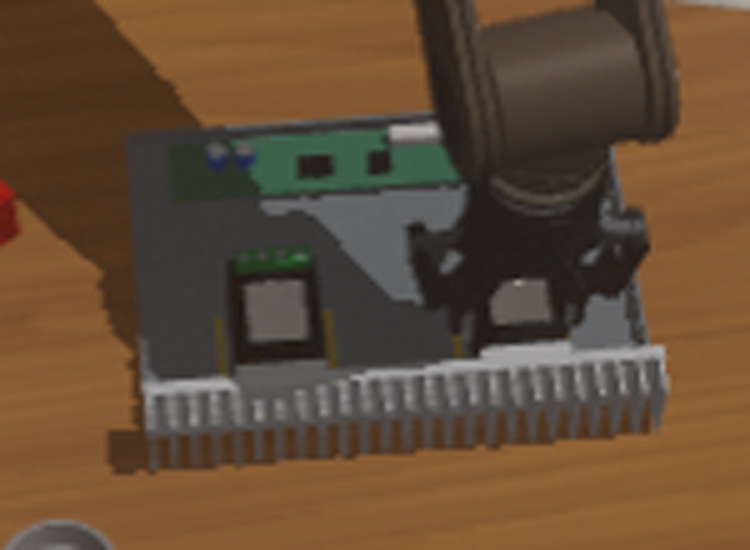

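View pics/t14.png

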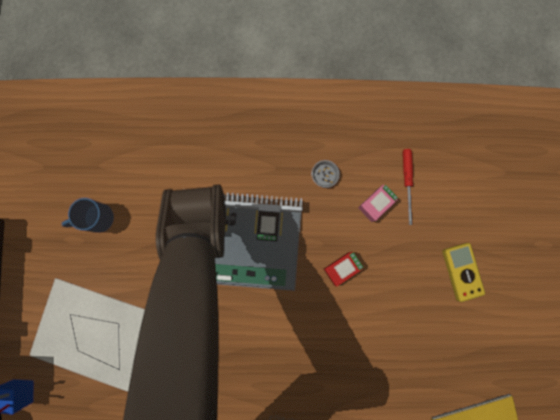

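The fixed cameras show the module between the ribs with its plate meeting the wall. The bystanders sit at their starting pixels, and the top plane from depth gives a height of 0.049 and a pitch of about 0.015 rad (limit 0.04). One last force check, then I hand in.

```bash
python3 -c "
from h import *
F=[]
for i in range(8):
  read_camera('wrist');F.append(get_state()['contact_force'])
print(np.mean(F,0),np.array(F)[:,0]);st()
print(sign_off());st()
"
```

```text
[-11.42048382   0.37049298   2.16671296] [-11.76388554 -11.40276868 -11.37700634 -11.77614211 -11.06030463
 -11.63846577 -11.34876813 -10.9965294 ]
t 13.12 p [ 0.5983  0.1668 -0.018 ] yaw -4.1 z [-1.370e-02  7.000e-04 -9.999e-01] F [-11.    0.5   1.8] T [ 0.08  1.31 -0.2 ] op 0.599
the job is handed in; nothing more can be done
None
the job is handed in; nothing more can be done
```

I put the black module in the empty bay, plate against the heat-sink wall, and handed the job in at 13.1 s while still gripping and pressing it. `sign_off` gave no verdict.

**Last checks:**
- **Push:** the wrist read a steady 11.4 N towards the wall. About 7 N also rests on the floor, and its friction could lower the force on the wall to roughly 8 N. That is still inside 5 to 18 N.
- **Position:** the module's top is at 49 mm, as it should be. By the tool pose it is about 2 mm or less from the bay's midline, and its yaw is about 0.1° from the bay's.
- **Tilt:** it is not perfectly flat. It leans nose-down by about 0.015 rad (limit 0.04), which leaves up to 0.7 mm between the plate's lower edge and the wall.
- **Bystanders:** the screwdriver, dish, multimeter and mug are at the same place in the top view as at the start. I judged this by eye, because the arm's shadow makes the numeric image comparison useless.

**What disagreed or went wrong:**
- **Fingertip position:** `tips_ahead` says the tips stand 8 mm ahead of the TCP, but the images put them about 30 mm behind it. My first grasp therefore closed on air just above the module, without touching it. I measured the tips from depth and grasped lower.
- **Drift:** multi-row moves drifted. The worst was a 44 mm sag with a 3.8° tilt while carrying the module. I saw no sign of contact and corrected the drift before lowering.

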